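# Tip the paperback clear and open the display box

### The arm

A 6-joint arm with a two-finger parallel gripper is mounted at the origin on the work surface. World frame = base frame: x ahead of the robot, y to its left, z up, the work surface at z = 0. Lengths are in m, angles in rad, forces in N, time in s.
With the tool pointing down it reaches from about 0.425 to 0.95 m from the base axis. Payload 3.5 kg.
Tool frame: the origin (TCP) lies midway between the tips of the shut fingers; the grasp point (between the pads) lies 19 mm behind it; z points along the fingers, y is the line along which they close (so a half turn about z gives the same grasp; the last joint's range is limited). The gripper opens to 85 mm and grips with 20 to 120 N. Pads are 22 mm wide; open, the fingers measure 114 mm over their backs; the gripper's body (76 mm by 85 mm) begins 54 mm behind the grasp point. The pads swing forward as they close: fully open they stand 13 mm farther back than shut.
Start: joints at [1.098, 0.286, 1.577, -0, 1.279, -0.15], TCP at [0.214, 0.64, 0.195] pointing down, gripper open.
Joint ranges: [-2.77, 2.77], [-0.9, 2.22], [0.21, 2.48], [-1.53, 4.67], [0.24, 2.81], [-2.84, 2.84]. Speed limits (rad/s): [2.79, 2.79, 3.14, 3.14, 3.14, 3.14].

### API

Orientations are given as a unit quaternion [x, y, z, w].
In Python, from plant import get_state, read_camera, ctrl gives the robot as it stands.
- The arm moves only by the shell command python3 -m crank 'ROWS' [FORCE]. ROWS is JSON, a list of rows, each a list of 3 entries, a list of its own where there are three numbers: the shift along the tool's x, y, z in mm, then the turn about the tool's z in degrees, then the closure in counts, from 0 (fully open) to 255 (shut). In form: [[[tx, ty, tz], yaw, claw], ...]. A call has 1 to 10 rows; each row is the pose to reach, as a shift and turn from the pose commanded when the call began, along the tool's axes at that moment; what a row does not reach only later rows make up. A row lasts 1/10 s, in which the tool goes at most 50 mm and 8.59 degrees, less where a joint would pass 70% of its speed; a pose out of reach is approached as far as the arm can. A call with a gripper value outside its range is refused whole. The fingers move at their own pace and stop on an object; FORCE is the grip in N (left out, the last holds). Time passes only in rows, so rows that repeat a pose let the fingers close. It gives the time, the measured TCP pose, the force, the opening and the grip force at its end, in the units of the state.
- get_state(): the state, without advancing time (a new reading comes with each control period).
- read_camera(name): name is "side" or "top"; returns a dict with "frame" (400x640x3 uint8, blue, green, red), "range_z" (400x640 float32, m along the optical axis (not along the pixel's ray), 0 where there is no reading), "vfov" (degrees; the focal length in pixels is half the picture's height over the tangent of half this angle, whatever the lens; pixels are square), "cx", "cy" (the principal point, pixels), "origin" and "orientation" of the camera in the world. Camera axes: x right, y down, z forward; pixel columns grow to the right and rows downward; lengths in m; the calibration is good to about 2 mm. A picture is of the moment at which its call begins.
- ctrl.sign_off(): hands the job in; it is judged then, once.
The state is a dict: "time": time; "qpos": joint angles; "dq": joint speeds; "joint_efforts": joint torques, N m; "eef_pos": TCP position; "tcp_rot": TCP orientation; "contact_force": force on the tool from outside, world axes, zero at the start; "wrist_torque": the same for the moment, N m; "opening": opening from 0.0 (shut) to 1.0 (fully open); "finger_force": force on a finger pad.
Only numpy, scipy, OpenCV 4.12 (cv2) and the standard library are available. Lean on these libraries where they do the work, as an engineer would, in place of code of your own. Each camera call takes 0.05 s, during which the arm holds its last target. There are 200 camera calls.

### The job

A paperback stands on end on the cork mat, in the way of the glass door of the small wooden display box. From the door side, push it near its top so that it tips over where it stands, away from the box, and lies flat and wholly on the mat without ever touching the box or its door; then put a fingertip behind the door edge that sticks out past the side of the box, swing the door open past 45 degrees and leave it open. Only push, gently: grip, lift or carry nothing, and leave the other things on the table where they are.

Things in the scene. Friction and masses are not known exactly. Their poses are not given: they have to be found in the camera images.
- display_box: Small wooden display cabinet, fixed: carcass 120 deep (x) x 200 wide (y), on four 36 mm feet, top at 196 mm above the table, empty inside. Origin: on the table under the centre of the carcass (carcass spans x -60 to +60, y -100 to +100 mm). Its own -x axis points out of the door, towards the mat.
- glass_door (a joint): Angle of the wood-framed glass door (rad): 0 shut, grows as it opens towards the mat, stop at 1.75. Hinge axis upright at x -65, y +96 mm in the box frame; door 10 mm thick (box x -70 to -60 when shut), 36 to 196 mm above the table, free edge at y -130 mm, 30 mm past the box side. Light (about 0.3 N), no latch, stays where left. It passes over the book lying flat, not standing.
- door_pull (a point): Point on the back (box side) of the door's overhanging strip, half-way across the strip: 211 mm from the hinge axis, 20 mm below the door's top edge (176 mm above the table). Moves with the door; when shut its axes are those of the box: -x out of the door face, +y along the door to the hinge.
- mat: Cork mat, fixed flat on the table in front of the door, 300 (x) x 220 (y) x 3 mm thick. Origin: centre of its underside; edges at x +-150, y +-110 mm; its +x axis points roughly to the door.
- paperback: Paperback book standing on end on the door-side part of the mat: 22 thick (x) x 129 wide (y) x 198 mm high (z), about 0.23 kg. Origin: centre of its foot (underside). Its own +x axis points to the door, -x away from the box along the mat. There is a gap of about 50 to 90 mm between book and door.
- book_foot_a (a point): Foot corner of the cover facing away from the box (book frame x -11, y -64.5, z 0 mm). The book turns about this lower edge when it tips.
- book_foot_b (a point): The other foot corner of that cover (x -11, y +64.5, z 0 mm).
- book_head_a (a point): Top corner of that cover, above foot_a (x -11, y -64.5, z 198 mm).
- book_head_b (a point): Top corner of that cover, above foot_b (x -11, y +64.5, z 198 mm).
- figurine: White ceramic bird, body 62 mm across with a beak and a short tail, 100 mm high, standing past the mat's far end, beside the pen. Origin: centre of the underside. Leave alone.
- pen: Aluminium pen, hexagonal, 140 mm long and 10 mm thick, lying on the table past the mat's far end. Origin: half-way along, underside. Leave alone.
- card_carton: Small cardboard carton for playing cards, standing, 22 x 64 x 92 mm high, beside the mat on its +y side. Origin: centre of the underside. Leave alone.
- lidded_box: Clear plastic box with white lid, 156 x 106 x 67 mm high. Origin: centre of the underside. Leave alone.
- mug: Ceramic mug, 80 mm across, 92 mm high, handle on its +y side. Origin: centre of the underside. Leave alone.
- candle_glass: Candle in a glass, 72 mm across, 75 mm high. Origin: centre of the underside. Leave alone.
- remote: Black remote control lying flat, 155 x 44 x 17 mm. Origin: centre of the underside. Leave alone.
Mind the look-alikes: they are no part of the job. There is more than one size of the paperback; the one meant has the size given above.

How it is judged:
By the outcome, as a careful person would: the job done as asked, in the order asked, and still so for the second after the job is handed in, with the robot touching nothing.
It also fails if it takes over 48 s, if anything falls off the work surface, if the arm or the gripper's body presses on something with over 40 N, if the wrist force passes 120 N, or if a joint passes its speed limit or range.

## Working session

There is one attempt and no reset: what is moved stays moved. The work goes in short steps, Python scripts to look and compute and a shell command to move; the robot and the scene stay as the last step left them, time stands still between calls to the robot, and variables do not carry over. Pictures are saved under pics/ and viewed, at most 10 in all, crops included, and the job is handed in when it is done.

```bash
ls; mkdir -p pics; cat > h.py <<'E'
import numpy as np,cv2,pickle
from scipy.spatial.transform import Rotation as R
def cam(n):
    from plant import read_camera
    c=read_camera(n); pickle.dump(c,open(f'{n}.pkl','wb')); return c
def load(n): return pickle.load(open(f'{n}.pkl','rb'))
def pts(c):
    h,w=c['range_z'].shape; f=h/2/np.tan(np.radians(c['vfov'])/2)
    u,v=np.meshgrid(np.arange(w),np.arange(h)); z=c['range_z']
    P=np.stack([(u-c['cx'])/f*z,(v-c['cy'])/f*z,z],-1)
    return P@R.from_quat(c['orientation']).as_matrix().T+np.array(c['origin'])
def ray(c,u,v,h):
    H=c['frame'].shape[0]; f=H/2/np.tan(np.radians(c['vfov'])/2)
    d=R.from_quat(c['orientation']).as_matrix()@np.array([(u-c['cx'])/f,(v-c['cy'])/f,1]); o=np.array(c['origin'])
    return o+d*(h-o[2])/d[2]
E
python3 - <<'E'
from h import *
from plant import get_state
s=get_state(); print(s)
for n in ('top','side'):
    c=cam(n); print(n,c['origin'],c['orientation'],c['vfov'],c['cx'],c['cy']); cv2.imwrite(f'pics/{n}0.png',c['frame'])
E
```

```text
pics
{'time': 0.0, 'qpos': array([ 1.09798606e+00,  2.87210311e-01,  1.57815826e+00,  3.28182362e-05,
        1.27856602e+00, -1.49965429e-01]), 'dq': array([ 3.34514762e-04, -8.12829627e-06, -1.90335465e-03,  4.70806380e-04,
       -8.78901247e-05,  2.12669082e-04]), 'joint_efforts': array([ 1.90652347e-03, -4.05990386e+01, -2.92626089e+01, -2.99738679e-05,
        5.88022638e-03, -2.77759042e-06]), 'eef_pos': array([0.2137627 , 0.63949618, 0.19402764]), 'tcp_rot': array([ 1.60726871e-01,  9.86998228e-01, -1.10984072e-03, -3.73713058e-04]), 'contact_force': array([ 0.16525117, -0.82033045, -0.23433867]), 'wrist_torque': array([ 0.01133425, -0.04821119, -0.0269619 ]), 'finger_force': 0.0, 'opening': 0.9985773402151177}
top [0.44990484 0.00733667 1.37034474] [-0.6974812   0.71605746 -0.01353139  0.02446603] 51.69289623895319 314.4908952054952 208.93845814844872
side [0.3485683  0.66500048 0.94829378] [-0.11258807  0.93459214 -0.33379036  0.04945146] 50.17822167982985 320.520046454125 195.5752652055008
```

View pics/top0.png

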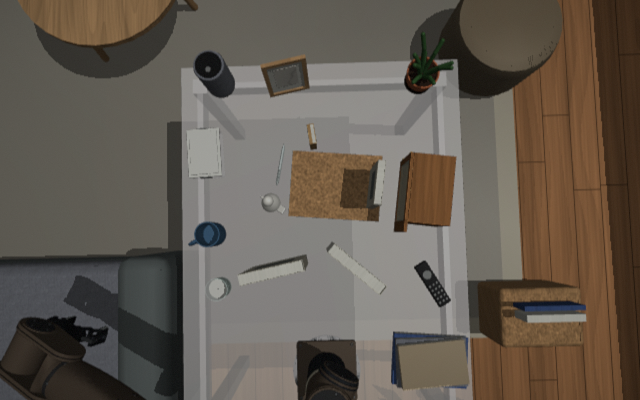

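View pics/side0.png

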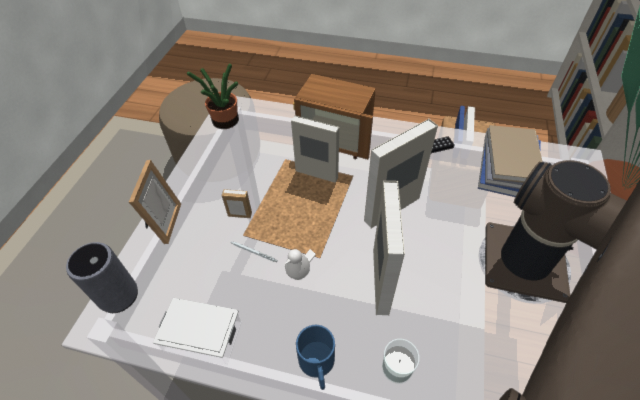

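The top view shows the base at the bottom (about 325,370) and the arm at left. The mat is at (337,187), and a small book stands on it at (377,183). The wooden box is at (430,190), with its door edge sticking out at (400,230). Three things could be taken for the paperback: the books at (377,183), (272,271) and (357,267). The one on the mat in front of the door fits the description, and I'll check its size next.

```bash
python3 - <<'E'
from h import *
t=load('top'); s=load('side')
Pt,Ps=pts(t),pts(s)
P=Pt.reshape(-1,3);Q=Ps.reshape(-1,3)
def blob(P,lo,hi,roi=None):
    m=(P[...,2]>lo)&(P[...,2]<hi)&(P[...,0]>.1)&(P[...,0]<1)&(abs(P[...,1])<.75)
    n,l,st,c=cv2.connectedComponentsWithStats(m.astype(np.uint8))
    for i in range(1,n):
        if st[i,4]<40: continue
        p=P[l==i]; r=cv2.minAreaRect((p[:,:2]*1000).astype(np.float32))
        print(c[i].round(),st[i,4],'z',np.percentile(p[:,2],[5,50,95]).round(3),'ctr',np.round(r[0],1),'size',np.round(r[1],1),'ang',round(r[2],1))
print('top');blob(Pt,.15,.32)
print('low');blob(Pt,.04,.12)
# mat by colour, on z=3mm
hsv=cv2.cvtColor(t['frame'],cv2.COLOR_BGR2HSV)
m=cv2.inRange(hsv,(5,70,60),(25,255,255)); m[:, :280]=0; m[:,392:]=0; m[:145]=0;m[230:]=0
ys,xs=np.where(m>0); g=np.array([ray(t,u,v,.003)[:2] for u,v in zip(xs,ys)])*1000
print('mat',cv2.minAreaRect(g.astype(np.float32)),len(g))
a=t['frame'][130:250,330:470]; cv2.imwrite('pics/crop.png',np.hstack([cv2.resize(a,None,fx=4,fy=4)[:, :],]))
E
```

```text
top
[423.  46.] 56 z [0.154 0.172 0.186] ctr [ 988.8 -310.2] size [28.  12.4] ang 28.3
[209.  66.] 829 z [0.159 0.17  0.175] ctr [953.3 330.5] size [92.7 92.6] ang 3.8
[283.  62.] 354 z [0.153 0.175 0.182] ctr [954. 108.] size [ 19.7 135.4] ang 12.1
[445.  67.] 73 z [0.155 0.175 0.191] ctr [ 922.5 -369.5] size [38.6 14.9] ang 62.7
[428. 189.] 3445 z [0.189 0.196 0.199] ctr [ 550.6 -303.4] size [131.9 232.4] ang 82.2
[378. 182.] 451 z [0.162 0.199 0.203] ctr [ 586.1 -162. ] size [ 23.1 129. ] ang 81.8
[356. 268.] 810 z [0.267 0.271 0.275] ctr [349.1 -83.8] size [178.   30.7] ang 49.4
[272. 271.] 950 z [0.19  0.271 0.275] ctr [345.4 144. ] size [ 31.1 177.7] ang 11.8
[ 64. 318.] 107 z [0.249 0.291 0.316] ctr [235.  688.9] size [41.8 22.6] ang 77.8
[ 98. 332.] 191 z [0.257 0.303 0.317] ctr [204.1 596.7] size [59.7 25.4] ang 63.8
low
[422.  74.] 694 z [0.059 0.079 0.115] ctr [ 941.8 -327.2] size [ 96.1 100.6] ang 8.2
[222.  85.] 296 z [0.045 0.081 0.115] ctr [931.7 315.8] size [40.8 93.9] ang 33.7
[287.  78.] 580 z [0.046 0.083 0.117] ctr [936.4 104.3] size [ 22.3 135.5] ang 11.9
[311. 1
[... 152 characters left out ...]
g 2.7
[399. 194.] 382 z [0.046 0.077 0.116] ctr [ 557.7 -240.3] size [  4.6 229.1] ang 82.3
[371. 188.] 124 z [0.041 0.085 0.114] ctr [ 586.7 -151.5] size [130.8  19. ] ang 0.3
[271. 202.] 289 z [0.042 0.06  0.099] ctr [546.5 159.1] size [77.9 58.2] ang 83.3
[206. 234.] 333 z [0.046 0.079 0.095] ctr [452.6 376.4] size [106.3  78.5] ang 86.5
[281. 261.] 77 z [0.047 0.077 0.113] ctr [360.1 143.4] size [ 29.  177.5] ang 1.9
[217. 288.] 421 z [0.041 0.046 0.077] ctr [278.  340.4] size [70.9 69.7] ang 67.2
[435. 339.] 218 z [0.041 0.047 0.069] ctr [ 103.9 -327.8] size [216.7   7.7] ang 90.0
mat ((600.404296875, -42.44322204589844), (298.00286865234375, 218.06295776367188), 84.83415222167969) 5286
```

View pics/crop.png

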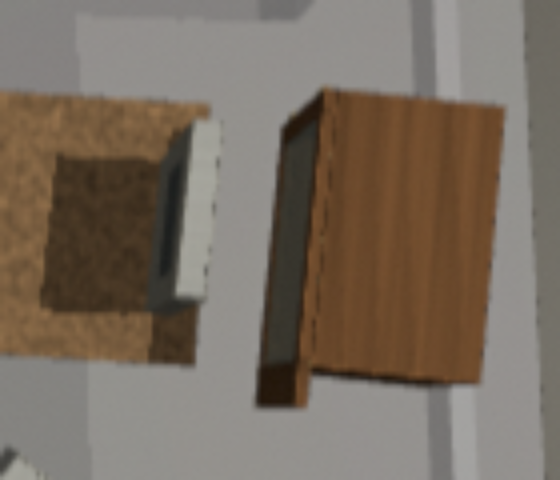

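The crop confirms it. The book on the mat measures 129 x 23 mm with its top at about 0.20 m, as described, while the other two books are 178 x 31 x 271 mm. Its gap to the door is about 69 mm, and the door's free edge sticks out at crop (282,395). First I raise the tool, shut the fingers and align it with the box (box -x = world (0.136, 0.991)).

```bash
python3 -m crank '[[[0,0,-50],-5,255],[[0,0,-100],-10.7,255],[[0,0,-150],-10.7,255],[[0,0,-190],-10.7,255],[[0,0,-190],-10.7,255],[[0,0,-190],-10.7,255]]' 20; python3 -c "
from plant import get_state
from h import R
print(R.from_quat(get_state()['tcp_rot']).as_matrix().round(3))"
```

```text
time: 0.7
eef_pos: [0.2142, 0.6404, 0.3865]
tcp_rot: [0.068, 0.998, 0.001, 0.0]
contact_force: [-0.0, -0.2, -0.2]
opening: 0.004
finger_force: 0.0
[[-0.991  0.136  0.001]
 [ 0.136  0.991  0.002]
 [-0.001  0.002 -1.   ]]
```

Aligned as intended (tool x = -box y, tool y = box -x).

```bash
python3 -m crank '[[[-40,-35,0],0,255],[[-80,-70,0],0,255],[[-115,-100,0],0,255],[[-152,-132,0],0,255],[[-190,-165,0],0,255],[[-228,-197,0],0,255],[[-265,-230,0],0,255],[[-303,-262,0],0,255],[[-340,-295,0],0,255],[[-378,-328,0],0,255]]'
python3 -m crank '[[[-37,-32,0],0,255],[[-62,-70,0],0,255],[[-66,-110,0],0,255],[[-70,-150,0],0,255],[[-75,-190,0],0,255],[[-80,-230,0],0,255],[[-85,-270,0],0,255],[[-90,-310,0],0,255],[[-95,-350,0],0,255],[[-97,-390,0],0,255]]'
python3 - <<'E'
from plant import get_state
import numpy as np
p=get_state()['eef_pos']*1000; O=np.array([564.8,-310.4]); a=np.array([.1357,.9907]); b=np.array([.9907,-.1357])
d=p[:2]-O; print('along a',d@a,'b',d@b,p)
E
```

```text
time: 1.7
eef_pos: [0.544, 0.2623, 0.3819]
tcp_rot: [0.068, 0.998, -0.001, -0.003]
contact_force: [0.5, 1.7, 1.2]
opening: -0.002
finger_force: 0.0
time: 2.7
eef_pos: [0.586, -0.1366, 0.3816]
tcp_rot: [0.068, 0.998, 0.001, -0.003]
contact_force: [0.2, 0.1, -0.5]
opening: -0.002
finger_force: 0.0
along a 175.02087791346622 b -2.5690235766145815 [ 586.00730142 -136.64099414  381.61360866]
```

```bash
python3 -m crank '[[[-3,-40,0],0,255],[[-3,-77,0],0,255],[[-3,-77,0],0,255],[[-3,-77,50],0,255],[[-3,-77,100],0,255],[[-3,-77,150],0,255],[[-3,-77,150],0,255]]'
python3 - <<'E'
from plant import get_state
from h import *
p=get_state()['eef_pos']*1000; O=np.array([564.8,-310.4]); a=np.array([.1357,.9907]); b=np.array([.9907,-.1357])
d=p[:2]-O; print('along a',d@a,'b',d@b,p)
c=cam('side'); cv2.imwrite('pics/side1.png',cv2.resize(c['frame'][60:220,240:460],None,fx=3,fy=3))
E
```

```text
time: 3.4
eef_pos: [0.5732, -0.2077, 0.2223]
tcp_rot: [0.068, 0.998, 0.005, -0.011]
contact_force: [-0.2, 0.7, -2.4]
opening: -0.001
finger_force: 0.0
along a 102.87702578573403 b -5.591850674485272 [ 573.22139982 -207.71074813  222.31365835]
```

View pics/side1.png

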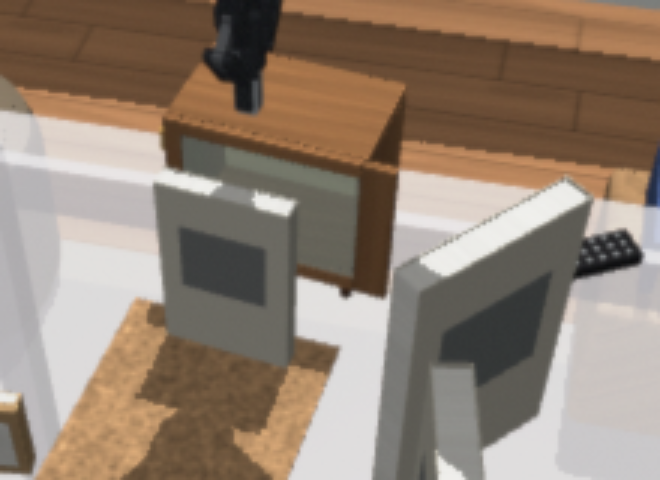

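The fingertip, at crop (248,110), hangs over the gap between the book's top edge (225,190) and the door. It sits centrally, so I go down to just below the book top.

```bash
python3 -m crank '[[[0,0,20],0,255],[[0,0,40],0,255],[[0,0,40],0,255],[[0,0,40],0,255]]'
cat > st.py <<'E'
from plant import get_state
from h import *
s=get_state(); p=s['eef_pos']*1000; O=np.array([564.8,-310.4]); a=np.array([.1357,.9907]); b=np.array([.9907,-.1357])
d=p[:2]-O; print('along a',(d@a).round(1),'b',(d@b).round(1),'z',p[2].round(1),s['contact_force'].round(1))
E
python3 st.py
```

```text
time: 3.85
eef_pos: [0.5809, -0.2124, 0.1983]
tcp_rot: [0.068, 0.998, -0.001, 0.002]
contact_force: [0.4, -1.0, 0.7]
opening: 0.002
finger_force: 0.0
along a 99.3 b 2.6 z 198.3 [ 0.4 -1.   0.7]
```

```bash
python3 -m crank '[[[0,0,18],0,255],[[0,0,18],0,255],[[0,6,18],0,255],[[0,12,18],0,255],[[0,17,18],0,255],[[0,21,18],0,255],[[0,25,18],0,255],[[0,28,18],0,255],[[0,31,18],0,255],[[0,34,18],0,255]]'; python3 st.py
python3 - <<'E'
from h import *
c=cam('top'); P=pts(c); m=(P[...,2]>.17)&(P[...,2]<.21); m[:,:350]=0; m[:,392:]=0; m[:150]=0; m[225:]=0
print(cv2.minAreaRect((P[m][:,:2]*1000).astype(np.float32)),m.sum())
E
```

```text
time: 4.85
eef_pos: [0.5841, -0.1781, 0.1773]
tcp_rot: [0.068, 0.998, 0.0, -0.0]
contact_force: [-0.7, 0.1, 0.1]
opening: 0.004
finger_force: 0.0
along a 133.7 b 1.2 z 177.3 [-0.7  0.1  0.1]
((579.7560424804688, -163.3062286376953), (12.611926078796387, 3.9780116081237793), 71.04360961914062) 9
```

```bash
python3 - <<'E'
from h import *
c=cam('side'); cv2.imwrite('pics/side2.png',cv2.resize(c['frame'][60:220,240:460],None,fx=3,fy=3))
P=pts(c); m=(P[...,2]>.197)&(P[...,2]<.21)&(abs(P[...,1]+.155)<.04)&(abs(P[...,0]-.58)<.08)
print(cv2.minAreaRect((P[m][:,:2]*1000).astype(np.float32)),m.sum())
E
```

```text
((586.2526245117188, -162.30496215820312), (27.39253807067871, 130.09104919433594), 81.7080078125) 324
```

View pics/side2.png

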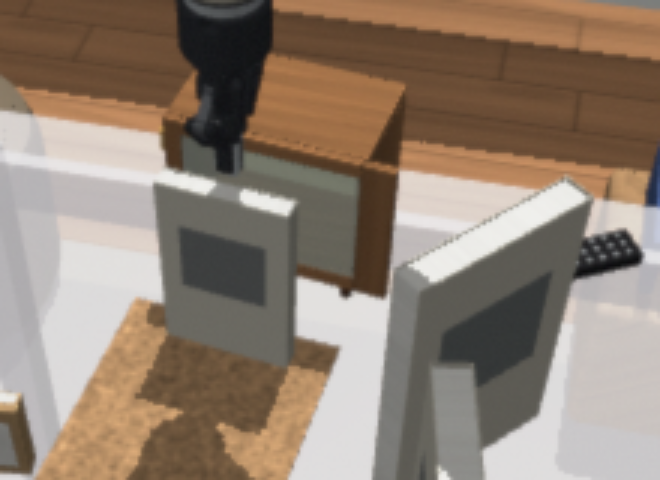

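The book still stands where it was. The fingertip at crop (230,170) is just behind its top edge, so I push on gently.

```bash
python3 -m crank '[[[0,4,0],0,255],[[0,8,0],0,255],[[0,12,0],0,255],[[0,15,0],0,255],[[0,18,0],0,255]]'; python3 st.py;  python3 - <<'E'
from h import *
c=cam('side'); P=pts(c); m=(P[...,2]>.192)&(P[...,2]<.21)&(abs(P[...,1]+.145)<.04)&(abs(P[...,0]-.58)<.08)
print(cv2.minAreaRect((P[m][:,:2]*1000).astype(np.float32)),m.sum())
E
```

```text
time: 5.45
eef_pos: [0.5866, -0.1601, 0.1774]
tcp_rot: [0.068, 0.998, -0.0, -0.0]
contact_force: [0.7, 0.3, -0.5]
opening: 0.001
finger_force: 0.0
along a 151.8 b 1.2 z 177.4 [ 0.7  0.3 -0.5]
((586.2683715820312, -162.5924072265625), (27.01507568359375, 129.25033569335938), 81.2557601928711) 379
```

```bash
cat >> h.py <<'E'
def proj(c,p):
    H=c['frame'].shape[0]; f=H/2/np.tan(np.radians(c['vfov'])/2)
    q=R.from_quat(c['orientation']).as_matrix().T@(np.array(p)-c['origin']); return q[0]/q[2]*f+c['cx'],q[1]/q[2]*f+c['cy'],q[2]
E
python3 - <<'E'
from h import *
from plant import get_state
c=load('side'); p=get_state()['eef_pos']; u,v,z=proj(c,p); print(u,v,z)
print('range there',c['range_z'][int(v)-20:int(v)+6:3,int(u)].round(3))
P=pts(c); m=(c['frame'].max(2)<60)&(P[...,2]>.15)&(P[...,2]<.26)&(abs(P[...,1]+.18)<.07)&(abs(P[...,0]-.58)<.06)
q=P[m]; lo=q[q[:,2]<np.percentile(q[:,2],15)] ; print(len(q),q.min(0).round(3),lo.mean(0).round(3))
im=c['frame'].copy(); cv2.circle(im,(int(u),int(v)),2,(0,0,255),-1)
cv2.imwrite('pics/side3.png',cv2.resize(im[60:160,270:390],None,fx=5,fy=5))
E
```

```text
314.2351203095467 130.87089005528088 1.1405880274134124
range there [1.055 1.053 1.081 1.088 1.102 1.121 1.121 1.131 1.138]
64 [ 0.573 -0.168  0.222] [ 0.586 -0.149  0.224]
```

View pics/side3.png

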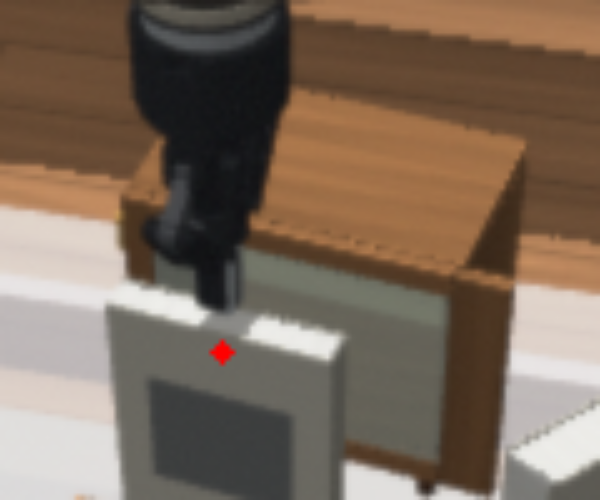

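```bash
python3 - <<'E'
from h import *
c=load('side'); P=pts(c)
for v in range(104,134,2): print(v,c['frame'][v,314],P[v,314].round(3),P[v,335].round(3))
E
```

```text
104 [24 23 22] [ 0.579 -0.14   0.284] [ 0.553 -0.259  0.196]
106 [25 24 22] [ 0.579 -0.141  0.277] [ 0.551 -0.251  0.196]
108 [24 23 20] [ 0.58  -0.144  0.268] [ 0.549 -0.242  0.196]
110 [24 23 21] [ 0.578 -0.136  0.268] [ 0.548 -0.239  0.192]
112 [28 25 24] [ 0.577 -0.13   0.267] [ 0.548 -0.24   0.184]
114 [31 29 29] [ 0.582 -0.148  0.245] [ 0.548 -0.241  0.176]
116 [31 29 28] [ 0.581 -0.145  0.242] [ 0.548 -0.239  0.171]
118 [30 28 26] [ 0.582 -0.148  0.233] [ 0.548 -0.241  0.162]
120 [29 27 26] [ 0.582 -0.147  0.227] [ 0.548 -0.242  0.154]
122 [84 84 83] [ 0.583 -0.149  0.218] [ 0.548 -0.242  0.147]
124 [135 138 139] [ 0.587 -0.162  0.2  ] [ 0.548 -0.241  0.14 ]
126 [116 123 125] [ 0.584 -0.151  0.202] [ 0.532 -0.167  0.199]
128 [ 97 105 106] [ 0.584 -0.151  0.196] [ 0.529 -0.156  0.202]
130 [ 97 104 106] [ 0.585 -0.151  0.188] [ 0.528 -0.152  0.199]
132 [ 96 103 105] [ 0.585 -0.151  0.182] [ 0.527 -0.145  0.198]
```

The depth along the finger at full-picture pixel (314,120) puts the real fingertip at z ≈ 0.218. That is about 40 mm above the reported TCP z, while x and y agree. So the finger passed over the book without touching it. I'll back off into the gap, go lower, and check the tip height there against the picture.

```bash
python3 -m crank '[[[0,-20,-5],0,255],[[0,-40,-5],0,255],[[0,-54,-5],0,255],[[0,-54,-5],0,255],[[0,-54,-5],0,255],[[0,-54,15],0,255],[[0,-54,32],0,255],[[0,-54,32],0,255],[[0,-54,32],0,255]]'; python3 st.py;  python3 - <<'E'
from h import *
from plant import get_state
p=get_state()['eef_pos']
for n in ('side','top'):
    c=cam(n); P=pts(c); u,v,_=proj(c,p+[0,0,.04]); print(n,u,v)
    for k in range(-14,12,2): print(k,P[int(v)+k,int(u)].round(3),c['frame'][int(v)+k,int(u)])if n=='side' else None
    if n=='side':
        m=(P[...,2]>.192)&(P[...,2]<.21)&(abs(P[...,1]+.155)<.03)&(abs(P[...,0]-.58)<.08)
        print(cv2.minAreaRect((P[m][:,:2]*1000).astype(np.float32)),m.sum())
        im=cv2.resize(c['frame'][50:170,250:410],None,fx=5,fy=5); cv2.circle(im,(int((u-250)*5),int((v-50)*5)),3,(0,0,255),-1); cv2.imwrite('pics/side4.png',im)
E
```

```text
time: 6.4
eef_pos: [0.5789, -0.2132, 0.1445]
tcp_rot: [0.068, 0.998, 0.0, -0.001]
contact_force: [0.0, -0.8, -0.1]
opening: 0.001
finger_force: 0.0
along a 98.2 b 0.8 z 144.5 [ 0.  -0.8 -0.1]
side 321.85560400633324 116.44724166541455
-14 [ 0.576 -0.197  0.246] [28 25 23]
-12 [ 0.58  -0.212  0.227] [27 25 23]
-10 [ 0.576 -0.194  0.236] [25 22 21]
-8 [ 0.572 -0.181  0.24 ] [23 20 21]
-6 [ 0.572 -0.179  0.236] [24 21 22]
-4 [ 0.577 -0.199  0.212] [26 23 24]
-2 [ 0.578 -0.199  0.204] [29 27 25]
0 [ 0.578 -0.201  0.197] [27 22 22]
2 [ 0.578 -0.2    0.19 ] [32 31 31]
4 [ 0.591 -0.247  0.141] [ 90 100 103]
6 [ 0.571 -0.172  0.201] [107 115 118]
8 [ 0.569 -0.166  0.2  ] [139 144 144]
10 [ 0.567 -0.157  0.2  ] [140 143 144]
((586.4923706054688, -161.69192504882812), (29.153162002563477, 129.34689331054688), 82.39002990722656) 390
top 396.62670670334654 184.19240966968073
```

View pics/side4.png

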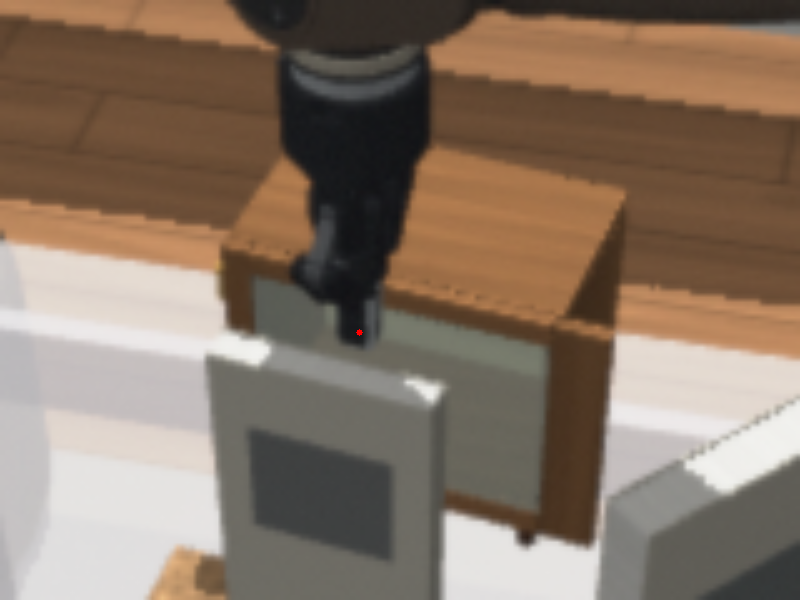

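The tip is now clearly between book and door, at crop (358,340). Its bottom is at z ≈ 0.186, 15 mm below the book's top, so I push.

```bash
python3 -m crank '[[[0,5,4],0,255],[[0,12,5],0,255],[[0,18,5],0,255],[[0,23,5],0,255],[[0,27,5],0,255],[[0,30,5],0,255],[[0,33,5],0,255],[[0,36,5],0,255],[[0,39,5],0,255],[[0,42,5],0,255]]'; python3 st.py;  python3 - <<'E'
from h import *
c=cam('side'); P=pts(c); m=(P[...,2]>.185)&(P[...,2]<.21)&(abs(P[...,1]+.145)<.05)&(abs(P[...,0]-.58)<.08)&(c['frame'].min(2)>60)
print(cv2.minAreaRect((P[m][:,:2]*1000).astype(np.float32)),m.sum())
E
```

```text
time: 7.5
eef_pos: [0.585, -0.1722, 0.1404]
tcp_rot: [0.068, 0.998, 0.0, -0.0]
contact_force: [0.1, -0.9, -0.5]
opening: -0.001
finger_force: 0.0
along a 139.7 b 1.2 z 140.4 [ 0.1 -0.9 -0.5]
((587.2868041992188, -154.87115478515625), (47.55421829223633, 130.75106811523438), 81.24803161621094) 517
```

The top has begun to move. I keep pushing slowly past the balance point, about 22 mm of top travel.

```bash
python3 -m crank '[[[0,3,0],0,255],[[0,6,0],0,255],[[0,9,0],0,255],[[0,12,0],0,255],[[0,15,0],0,255],[[0,18,0],0,255],[[0,21,0],0,255],[[0,24,0],0,255],[[0,27,0],0,255],[[0,30,0],0,255]]'; python3 st.py;  python3 - <<'E'
from h import *
c=cam('side'); P=pts(c)
cv2.imwrite('pics/side5.png',cv2.resize(c['frame'][50:260,200:420],None,fx=2.8,fy=2.8))
E
```

```text
time: 8.55
eef_pos: [0.589, -0.1424, 0.1404]
tcp_rot: [0.068, 0.998, -0.0, -0.0]
contact_force: [0.6, 0.2, 0.0]
opening: -0.002
finger_force: 0.0
along a 169.7 b 1.2 z 140.4 [0.6 0.2 0. ]
```

View pics/side5.png

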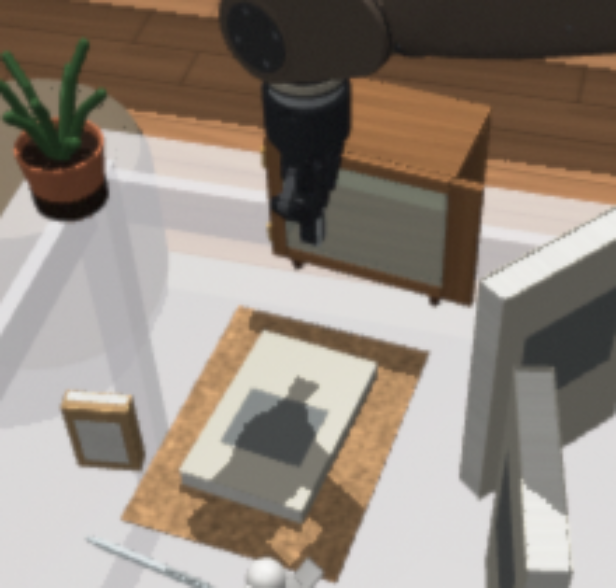

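The book lies flat on the mat, well inside it (crop corners about (265,335), (375,365), (300,510) and (185,470)), and the door is still shut. Next I raise the tool and move beside the box, behind the overhanging strip.

```bash
python3 - <<'E'
from h import *
c=load('side'); P=pts(c)
for u in (330,350,370,390,420): 
    for v in (60,64,66): print(u,v,P[v,u].round(3),c['frame'][v,u])
E
python3 -m crank '[[[0,-10,-40],0,255],[[0,-20,-80],0,255],[[0,-20,-110],0,255],[[25,-45,-110],0,255],[[50,-75,-110],0,255],[[75,-105,-110],0,255],[[100,-135,-110],0,255],[[120,-144,-110],0,255],[[120,-144,-110],0,255],[[120,-144,-110],0,255]]'; python3 st.py
```

```text
330 60 [ 0.518 -0.052  0.47 ] [36 42 47]
330 64 [ 0.518 -0.051  0.462] [36 42 47]
330 66 [ 0.518 -0.052  0.457] [36 42 47]
350 60 [ 0.477 -0.043  0.482] [36 41 46]
350 64 [ 0.476 -0.044  0.473] [33 37 43]
350 66 [ 0.477 -0.049  0.465] [32 35 40]
370 60 [ 0.436 -0.024  0.499] [36 39 46]
370 64 [ 0.435 -0.022  0.492] [35 38 45]
370 66 [ 0.435 -0.023  0.488] [33 38 43]
390 60 [ 0.398 -0.002  0.519] [35 40 45]
390 64 [ 0.397 -0.003  0.51 ] [36 40 45]
390 66 [ 0.397 -0.003  0.506] [33 38 43]
420 60 [0.347 0.02  0.54 ] [37 41 48]
420 64 [0.346 0.02  0.532] [34 38 44]
420 66 [0.345 0.019 0.528] [33 36 41]
time: 9.6
eef_pos: [0.4508, -0.2691, 0.2507]
tcp_rot: [0.068, 0.998, -0.0, 0.0]
contact_force: [-0.0, -0.2, -0.0]
opening: 0.001
finger_force: 0.0
along a 25.4 b -118.6 z 250.7 [-0.  -0.2 -0. ]
```

```bash
python3 -m crank '[[[2,0,40],0,255],[[2,0,80],0,255],[[2,0,85],0,255],[[2,0,85],0,255]]'; python3 st.py; python3 - <<'E'
from h import *
c=cam('side'); t=cam('top')
a=cv2.resize(c['frame'][40:180,280:420],(560,560)); cv2.imwrite('pics/door1.png',a)
E
```

```text
time: 10.0
eef_pos: [0.4488, -0.2677, 0.1645]
tcp_rot: [0.067, 0.998, 0.001, -0.001]
contact_force: [-0.5, 0.2, -0.1]
opening: 0.003
finger_force: 0.0
along a 26.6 b -120.7 z 164.5 [-0.5  0.2 -0.1]
```

View pics/door1.png

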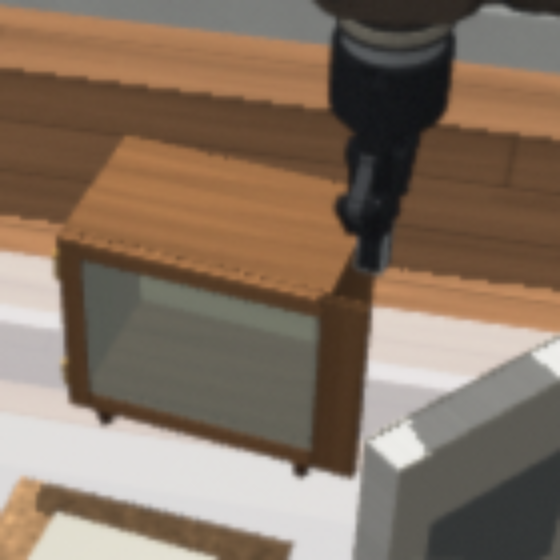

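The fingertip, at crop (372,270), is just above the strip's height behind it, near its outer edge. A depth check of finger against strip follows.

```bash
python3 - <<'E'
from h import *
c=load('side');P=pts(c); O=np.array([564.8,-310.4]); a=np.array([.1357,.9907]); b=np.array([.9907,-.1357])
d=P[...,:2]*1000-O; A=d@a; B=d@b; Z=P[...,2]*1000
for v in (100,102,104,106,107,108): print('f',v,[(round(A[v,u]),round(B[v,u]),round(Z[v,u])) for u in (368,370,372,374,376,377)])
for v in (125,135): print('s',v,[(u,round(A[v,u]),round(B[v,u]),round(Z[v,u])) for u in range(354,376,2)])
E
```

```text
f 100 [(0, -99, 196), (40, -115, 229), (42, -121, 232), (42, -126, 234), (30, -129, 226), (26, -130, 223)]
f 102 [(8, -101, 196), (43, -116, 225), (41, -121, 225), (42, -127, 228), (33, -130, 222), (24, -130, 215)]
f 104 [(4, -101, 185), (40, -116, 216), (41, -121, 218), (40, -127, 220), (34, -131, 216), (25, -131, 209)]
f 106 [(2, -101, 177), (41, -116, 210), (42, -122, 213), (38, -127, 211), (32, -131, 208), (-1152, 145, -759)]
f 107 [(0, -100, 172), (33, -115, 201), (42, -123, 210), (38, -127, 208), (-1126, 145, -747), (-1134, 140, -752)]
f 108 [(2, -101, 170), (-22, -101, 151), (-50, -100, 130), (36, -127, 203), (-1126, 144, -754), (-1121, 137, -749)]
s 125 [(354, 65, -82, 152), (356, 65, -88, 154), (358, 66, -94, 157), (360, 72, -101, 164), (362, 69, -106, 163), (364, 70, -112, 165), (366, 67, -117, 165), (368, 65, -122, 165), (370, 937, -347, 948), (372, -127, -86, -4), (374, -122, -94, 3)]
s 135 [(354, 66, -84, 117), (356, 63, -89, 116), (358, 64, -95, 118), (360, 66, -102, 122), (362, 67, -108, 126), (364, 66, -113, 126), (366, 67, -119, 128), (368, 70, -126, 134), (370, 68, -131, 133), (372, -74, -102, 2), (374, -79, -108, 0)]
```

```bash
python3 -m crank '[[[-3,0,0],0,255],[[-3,0,15],0,255],[[-3,0,30],0,255],[[-3,0,38],0,255],[[-3,0,38],0,255],[[-3,0,38],0,255]]'; python3 st.py
```

```text
time: 10.7
eef_pos: [0.4513, -0.269, 0.1269]
tcp_rot: [0.068, 0.998, 0.0, -0.0]
contact_force: [0.6, -0.9, 0.8]
opening: 0.002
finger_force: 0.0
along a 25.6 b -118.0 z 126.9 [ 0.6 -0.9  0.8]
```

```bash
python3 -m crank '[[[0,8,0],0,255],[[0,16,0],0,255],[[0,24,0],0,255],[[0,34,0],0,255],[[0,45,0],0,255],[[0,57,0],0,255],[[-2,70,0],0,255],[[-4,82,0],0,255],[[-6,93,0],0,255],[[-6,93,0],0,255]]'; python3 st.py
python3 - <<'E'
from h import *
c=cam('side');P=pts(c); O=np.array([564.8,-310.4]); a=np.array([.1357,.9907]); b=np.array([.9907,-.1357])
d=P[...,:2]*1000-O; A=d@a; B=d@b; Z=P[...,2]*1000
m=(Z>60)&(Z<185)&(A>72)&(A<330)&(B<92)&(B>-160)&(c['frame'][...,2]>c['frame'][...,0]*1.5)
print(m.sum()); k=np.polyfit(B[m],A[m],1); print('door angle',np.degrees(np.arctan(-k[0])),A[m].max(),B[m].min())
E
```

```text
time: 11.7
eef_pos: [0.4705, -0.1763, 0.1273]
tcp_rot: [0.067, 0.998, 0.0, -0.0]
contact_force: [0.2, -0.7, -0.9]
opening: 0.001
finger_force: 0.0
along a 120.0 b -111.7 z 127.3 [ 0.2 -0.7 -0.9]
449
door angle 21.563703285858097 154.85166303214467 -116.59882806316023
```

The door is at about 21°, so I continue along the arc.

```bash
python3 -m crank '[[[-6,18,0],0,255],[[-12,35,0],0,255],[[-21,51,0],0,255],[[-30,67,0],0,255],[[-42,82,0],0,255],[[-54,96,0],0,255],[[-68,108,0],0,255],[[-83,120,0],0,255],[[-98,130,0],0,255],[[-98,130,0],0,255]]'; python3 st.py
cat > door.py <<'E'
from h import *
c=cam('side');P=pts(c); O=np.array([564.8,-310.4]); a=np.array([.1357,.9907]); b=np.array([.9907,-.1357])
d=P[...,:2]*1000-O; A=d@a; B=d@b; Z=P[...,2]*1000
m=(Z>60)&(Z<205)&(A>72)&(A<330)&(B<110)&(B>-160)&(c['frame'][...,2]>c['frame'][...,0]*1.5)
k=np.polyfit(A[m],B[m],1); print(m.sum(),'door angle',90-np.degrees(np.arctan(k[0])),A[m].max(),B[m].min())
cv2.imwrite('pics/end.png',c['frame'])
E
python3 door.py
```

```text
time: 12.75
eef_pos: [0.5862, -0.0621, 0.1274]
tcp_rot: [0.068, 0.998, -0.0, 0.0]
contact_force: [-0.5, -0.9, -0.0]
opening: 0.002
finger_force: 0.0
along a 248.9 b -12.5 z 127.4 [-0.5 -0.9 -0. ]
160 door angle 108.40128667131907 275.6034844385051 -6.179843304174551
```

The door is at about 68–72°. I back the finger straight off the door and raise it.

```bash
python3 -m crank '[[[8,-4,0],0,255],[[18,-8,0],0,255],[[30,-14,0],0,255],[[40,-18,0],0,255],[[40,-18,-40],0,255],[[40,-18,-80],0,255],[[40,-18,-120],0,255],[[60,-18,-160],0,255],[[60,-18,-160],0,255],[[60,-18,-160],0,255]]'; python3 st.py; python3 door.py
```

```text
time: 13.8
eef_pos: [0.5226, -0.0724, 0.289]
tcp_rot: [0.068, 0.998, -0.0, 0.002]
contact_force: [-0.2, -0.2, -0.3]
opening: 0.0
finger_force: 0.0
along a 230.0 b -74.1 z 289.0 [-0.2 -0.2 -0.3]
396 door angle 112.74951480268882 274.96660293395263 1.1180737690273492
```

View pics/end.png

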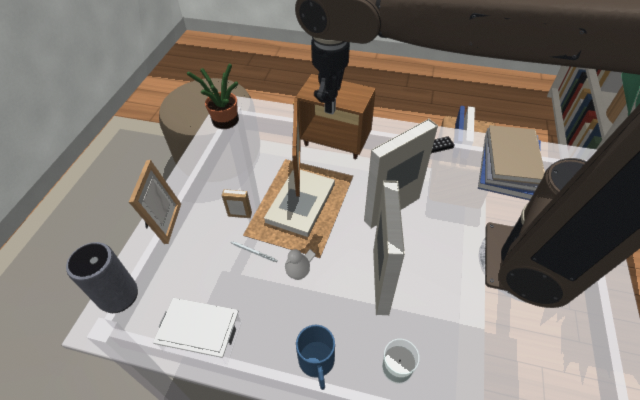

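The picture shows the door standing open at about 68° (pixels about (297,100) to (297,195)). The book is flat on the mat at (300,202), the other things are where they were, and the robot is clear.

```bash
python3 -c "
from plant import ctrl
print(ctrl.sign_off())"
```

```text
the job is handed in; nothing more can be done
None
```

The paperback was tipped over and lies flat, wholly on the mat, and the door was swung open to about 68–72° and left there; nothing else was seen to move, and I handed the job in at about 14 s of the 48 s allowed.

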